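Clear the cash-box lid and hold it open

ROBOT

A 7-joint arm with a two-finger parallel gripper is mounted at the origin on the work surface. World frame = base frame: x ahead of the robot, y to its left, z up, the work surface at z = 0. Lengths are in mm, angles in rad, forces in N, time in s.
With the tool pointing down it reaches from about 400 to 875 mm from the base axis. Payload 19.3 kg.
Tool frame: the origin (TCP) lies at the very end of the fingers, on their centre line; the grasp point (between the pads) lies 19 mm behind it (grip_point_offset is the z of the grasp point in the tool frame, in mm); z points along the fingers, y is the line along which they close (so a half turn about z gives the same grasp; the last joint's range is limited). The gripper opens to 85 mm and grips with 20 to 120 N. Pads are 22 mm wide; open, the fingers measure 114 mm over their backs; the gripper's body (76 mm by 85 mm) begins 54 mm behind the grasp point. The pads swing forward as they close: fully open they stand 13 mm farther back than shut.
Start: joints at [-1.333, 0.521, -0.036, 1.599, 0.021, 1.021, -0.113], TCP at [189.37, 595.612, 231.291] pointing down, gripper open.
Joint ranges: [-2.91, 2.91], [-0.3, 2.13], [-1.5, 1.42], [0.17, 2.43], [-1.26, 4.41], [0.16, 1.93], [-2.52, 2.52]. Speed limits (rad/s): [1.89, 1.89, 2.39, 2.39, 3.01, 3.01, 3.01].

INTERFACE

Orientations are given as a 3x3 rotation matrix whose columns are the frame's x, y, z axes.
In Python, from workcell import movep, movel, goto_joints, open_gripper, clamp, wait, inverse_kinematics, read_state, camera, PlanningError, finish_job, grip_point_offset gives the robot as it stands. Calls block until the motion is done:
- movep(position, orientation): joint-space move of the TCP to a pose.
- movel(position, frame=None, max_speed=150, guard=None): straight line of the TCP; frame=None keeps the orientation; max_speed is the mean speed in mm/s. With guard (N) it stops when the force on the tool has changed by that much, and returns True; else False.
- goto_joints(angles): joint-space move.
- open_gripper() and clamp(): open the fingers fully, or close them until they stop; the grip force is fixed at half the most.
- wait(seconds).
- inverse_kinematics(position, orientation): joint angles nearest the present ones, or None.
- read_state(): the state.
- camera(name): name is "scene" or "top"; returns a dict with "image" (400x640x3 uint8, blue, green, red), "range_z" (400x640 float32, mm along the optical axis (not along the pixel's ray), 0 where there is no reading), "fx", "fy", "cx", "cy" (pixels), "cam_to_world" (4x4, takes a point from camera to world coordinates). Camera axes: x right, y up, looking along -z (the intrinsics and any distortion apply to the point x, -y, -z); pixel columns grow to the right and rows downward; lengths in mm; the calibration is good to about 2 mm. A picture is of the moment at which its call begins.
A pose or a line that the arm cannot do raises PlanningError and nothing moves.
- finish_job(): hands the job in; it is judged then, once.
The state is a dict: "time": time; "qpos": joint angles; "qvel": joint speeds; "joint_efforts": joint torques, N m; "eef_pos": TCP position; "tool_rot": TCP orientation; "ft_force": force on the tool from outside, world axes, zero at the start; "torque": the same for the moment, N m; "finger_gap": finger opening in mm; "gripper_force": force on a finger pad.
Only numpy, scipy, OpenCV 4.12 (cv2) and the standard library are available. Lean on these libraries where they do the work, as an engineer would, in place of code of your own. Each camera call takes 0.05 s, during which the arm holds its last target. There are 200 camera calls.

TASK

In the counting room a full coin tube has been left standing on the shut lid of the blue cash box. First stand that tube upright in the empty, yellow-rimmed well of the coin-tube rack, lowering it in rather than dropping it, and let go of it; only then lift the self-closing lid to 60 degrees and keep holding it there, still, so that a colleague can reach the coins: finish while holding the lid with the fingers. Leave everything else on the table, and the other tubes in the rack, where they are.

Things in the scene. Friction and masses are not known exactly. Their poses are not given: they have to be found in the camera images.
- cashbox: Blue steel cash box, 180 deep (x) by 260 wide (y) by 85 mm high without its lid, too heavy to move. Origin at the centre of its underside on the table; x points from the handle side to the hinge side, z up. It stands to the left or to the right of the robot, the handle side roughly facing the robot.
- lid (a joint): Angle of the cash box's lid in rad: 0 shut, growing as the lid rises, 1.047 at 60 degrees (stop at 1.75). The lid is a blue plate 184 by 264 by 16 mm, about 0.35 kg, hinged along the box's far (+x) top edge; its top is 101 mm above the table when shut. A light spring and its weight swing it shut from any angle; it takes about 1.5 to 4 N at the handle to hold it at 60 degrees.
- lid_handle (a point): Middle of the lid's grip: a round steel bar 10 mm thick, 110 mm long parallel to the hinge (box y), carried on two arms 45 mm in front of the lid's front edge (bar axis to edge). With the lid shut it is 93 mm above the table. The axes turn with the lid; the round bar can turn between the fingers that pinch it.
- lid_hinge (a point): Middle of the hinge line on the cash box, 85 mm above the table; the line runs along this frame's y. Shut, the bar's axis lies 229 mm from the hinge line towards -x of this frame and 8 mm above it; the lid turns the bar up and over towards +x. Fixed to the box.
- tube_mid (a point): Centre (half-way up) of the full coin tube that stands on the lid: upright round tube 32 mm across, 90 mm high, brass-coloured with yellow caps, about 0.2 kg. z is its axis.
- well (a point): Centre of the mouth of the empty well of the rack, marked by a thin yellow rim: square, 40 mm wide, 35 mm deep, its mouth level with the rack's top, 50 mm above the table. A tube standing in it has its centre 10 mm above this point. Axes parallel to the rack's. Any one of the three wells may be the empty one.
- rack: Grey coin-tube rack, fixed: 90 (x) by 230 (y) by 50 mm high, with three wells in a row along its y, 70 mm apart. Origin at the centre of its underside. A tube in a well stands 55 mm out of it.
- tube_a_mid (a point): Centre of a coin tube of the same size with red caps, standing in another well of the rack; leave it there.
- tube_b_mid (a point): Centre of a coin tube of the same size with green caps, standing in another well of the rack; leave it there.
- calculator: Black desk calculator, 150 by 85 by 15 mm, loose; origin under its centre. Leave alone.
- notes_green: Banded bundle of green banknotes, 70 by 140 by 22 mm, loose; origin under its centre. Leave alone.
- notes_blue: Banded bundle of blue banknotes, 70 by 140 by 22 mm, loose; origin under its centre. Leave alone.
- stapler: Red and black stapler, 130 by 34 by 55 mm, loose; origin under its centre. Leave alone.
- mug: White mug, 82 mm across, 95 mm high, loose; origin under its centre. Leave alone.

How it is judged:
By the outcome, as a careful person would: the job done as asked, in the order asked, and still so for the second after the job is handed in, while the arm keeps its last pose, push and grip.
It also fails if it takes over 61 s, if anything falls off the work surface, if the arm or the gripper's body presses on something with over 40 N, if the wrist force passes 120 N, or if a joint passes its speed limit or range.

## Working session

There is one attempt and no reset: what is moved stays moved. The work goes in short steps, each a Python script; the robot and the scene stay as the last script left them, time stands still between calls to the robot, and variables do not carry over. Pictures are saved under pics/ and viewed, at most 10 in all, crops included, and the job is handed in when it is done.

```bash
mkdir -p pics
cat > h.py <<'E'
import numpy as np, cv2
from workcell import *
def cloud(c):
    z=c["range_z"]; v,u=np.mgrid[0:z.shape[0],0:z.shape[1]]
    p=np.stack([(u-c["cx"])/c["fx"]*z,-(v-c["cy"])/c["fy"]*z,-z,np.ones_like(z)],-1)
    w=(p@np.array(c["cam_to_world"]).T)[...,:3]; w[z<=0]=np.nan
    return w
E
python3 - <<'E'
from h import *
for n in("top","scene"):
    c=camera(n); cv2.imwrite(f"pics/{n}0.png",c["image"]); np.savez(f"pics/{n}0.npz",w=cloud(c),im=c["image"])
    print(n,[k for k in c],np.array(c["cam_to_world"]).round(2).tolist(),c["fx"],c["cx"],c["cy"])
E
```

```text
top ['image', 'range_z', 'fx', 'fy', 'cx', 'cy', 'cam_to_world'] [[-0.02, 1.0, -0.07, 466.37], [-1.0, -0.02, 0.0, 29.29], [0.0, 0.07, 1.0, 1544.87], [0.0, 0.0, 0.0, 1.0]] 458.4612925295793 318.72903629423195 197.52365491518424
scene ['image', 'range_z', 'fx', 'fy', 'cx', 'cy', 'cam_to_world'] [[0.78, -0.41, 0.47, 1164.33], [0.62, 0.53, -0.57, -714.51], [-0.02, 0.74, 0.67, 942.61], [0.0, 0.0, 0.0, 1.0]] 391.47793126372585 318.5156799059392 195.3853010556792
```

View pics/top0.png

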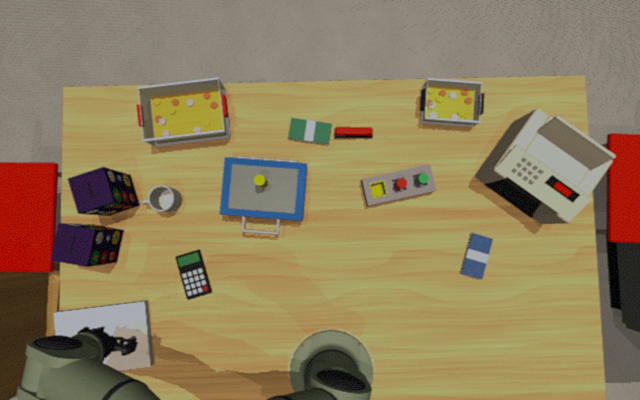

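View pics/scene0.png

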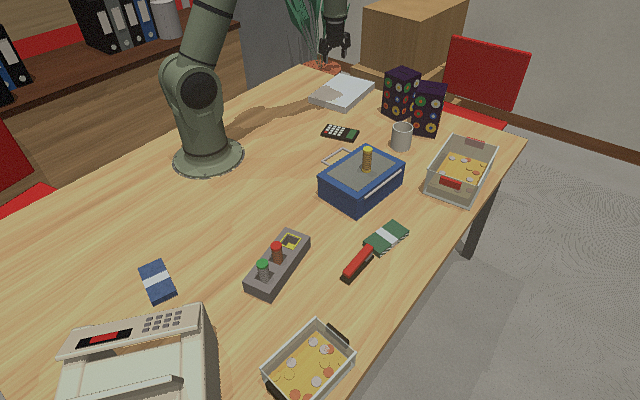

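The top view shows the box at about (264,190), the yellow-capped tube at (260,180) and the bar at (261,232). The empty well is at (378,190), red tube at (401,184) and green tube at (423,179). The scene view agrees, so I'll measure next.

Run:
```python
from h import *
d=np.load("pics/top0.npz"); w=d["w"]; im=d["im"].astype(int)
hsv=cv2.cvtColor(d["im"],cv2.COLOR_BGR2HSV)
v,u=np.mgrid[0:400,0:640]
def box(a,b,c,e): return (u>=a)&(u<=b)&(v>=c)&(v<=e)
Z=w[...,2]
def rep(n,m):
    p=w[m&np.isfinite(Z)]; 
    if len(p): print(n,len(p),"med",np.median(p,0).round(1),"mid",((p.min(0)+p.max(0))/2).round(1),"ext",np.ptp(p,axis=0).round(1))
    return p
rep("tubetop",box(248,275,165,195)&(Z>180))
rep("redtop",box(390,412,172,196)&(Z>95)); rep("greentop",box(412,435,168,192)&(Z>95))
yel=(abs(hsv[...,0].astype(int)-29)<6)&(hsv[...,1]>180)&(hsv[...,2]>120)
p=rep("yel rim",box(366,388,180,200)&yel&(Z>35))
p=rep("rack",box(350,445,160,212)&(Z>42)&(Z<58)); r=cv2.minAreaRect(p[:,:2].astype(np.float32)); print(r)
p=rep("lid",box(210,315,150,225)&(Z>94)&(Z<108)); r=cv2.minAreaRect(p[:,:2].astype(np.float32)); print(r,cv2.boxPoints(r))
p=rep("bar",box(235,290,226,240)&(Z>75)); r=cv2.minAreaRect(p[:,:2].astype(np.float32)); print(r)
print(Z[226:238:1,261].round(), Z[215:240:2,245].round())
print(hsv[180:200:2,378].tolist(), w[190,366:392:2].round().tolist())
# scene cross-check
s=np.load("pics/scene0.npz"); w=s["w"]; Z=w[...,2]
rep("S tubetop",box(355,380,140,185)&(Z>186))
p=rep("S tube side",box(355,380,140,185)&(Z>110)&(Z<186))
h=cv2.cvtColor(s["im"],cv2.COLOR_BGR2HSV); yel=(abs(h[...,0].astype(int)-29)<6)&(h[...,1]>180)&(h[...,2]>120)
rep("S rim",box(275,305,225,255)&yel&(Z>40))
rep("S lid",box(310,410,130,210)&(Z>96)&(Z<106))
rep("S bar",box(315,352,145,168)&(Z>80)&(Z<98))
```

```text
tubetop 94 med [617.6 202.7 189.7] mid [617.7 202.5 188.3] ext [29.8 30.6 15.3]
redtop 84 med [ 607.7 -235.   104.2] mid [ 609.  -236.1  104.9] ext [29.1 29.  13.4]
greentop 88 med [ 621.7 -304.1  104.2] mid [ 622.  -303.9  103.8] ext [32.2 31.3 15.7]
yel rim 4 med [ 574.6 -176.3   51.7] mid [ 595.9 -175.7   52.5] ext [49.6 16.6  7.5]
rack 1457 med [ 607.1 -232.5   50.2] mid [ 607.8 -236.6   50.1] ext [129.9 240.1  15.9]
((608.683837890625, -235.786376953125), (90.37386322021484, 231.15625), 11.03658676147461)
lid 4536 med [598.  200.1 100.1] mid [593.8 203.3 101. ] ext [219.8 278.2  13.9]
((588.58251953125, 204.12754821777344), (264.07568359375, 216.49928283691406), 84.3350601196289) [[467.82797  83.41997]
 [683.2699   62.04915]
 [709.33704 324.83514]
 [493.89514 346.20593]]
bar 146 med [466.1 211.4  93.7] mid [469.5 215.5  95. ] ext [ 27.7 117.7  15.4]
((469.375244140625, 215.6840362548828), (117.79791259765625, 25.227352142333984), 88.7005844116211)
[ 2. -0.  3.  1. 87. 94. 94. 92.  0. -2. -3. -8.] [103.   0.  -2.  -3.  -5.   0.   3. 103.  90.  -0.   0.  -0.   1.]
[[23, 36, 147], [30, 143, 136], [26, 207, 134], [31, 255, 175], [31, 252, 173], [31, 239, 174], [31, 255, 171], [31, 232, 169], [31, 194, 155], [13, 34, 142]] [[592.0, -129.0, 48.0], [593.0, -136.0, 44.0], [592.0, -142.0, 53.0], [595.0, -153.0, 13.0], [594.0, -159.0, 20.0], [595.0, -167.0, 12.0], [594.0, -173.0, 14.0], [594.0, -180.0, 15.0], [594.0, -186.0, 19.0], [591.0, -189.0, 46.0], [590.0, -193.0, 60.0], [591.0, -202.0, 43.0], [590.0, -207.0, 51.0]]
S tubetop 51 med [620.6 198.8 189.3] mid [619.7 199.2 189. ] ext [29.6 29.7  5.8]
S tube side 165 med [627.9 188.8 148.3] mid [622.7 195.  148.1] ext [30.  25.2 75.7]
S lid 2216 med [617.6 175.7  99.5] mid [588.3 271.8 100.6] ext [237.4 425.1   9.3]
S bar 223 med [506.7 193.5  95.2] mid [514.2 199.7  90.6] ext [113.  140.5  14.8]
```

Run:
```python
import cv2
t=cv2.imread("pics/top0.png")[150:245,210:450]; cv2.imwrite("pics/t1.png",cv2.resize(t,None,fx=3.3,fy=3.3,interpolation=cv2.INTER_CUBIC))
```

```text
(no output)
```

View pics/t1.png

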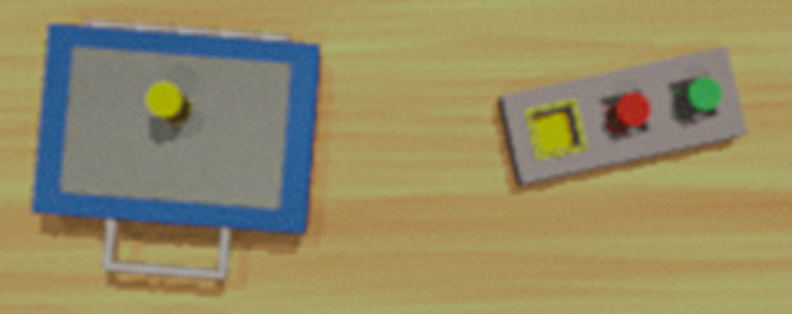

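The crop confirms the layout: the box is yawed about -5.7° and the rack about 11°. The empty well is at the rack's left end, near (595,-167), and the red tube's spacing from there checks out at 70 mm. I'll check reachability, then pick up the tube.

```bash
cat >> h.py <<'E'
from numpy import sin,cos,radians
def down(a,s=1):
    y=s*np.array([cos(a),sin(a),0]); z=np.array([0,0,-1.]); return np.stack([np.cross(y,z),y,z],1)
BY=radians(-5.65); bx=np.array([cos(BY),sin(BY),0]); ez=np.array([0,0,1.]); RY=radians(11.04)
def tilt(phi,s=1):   # fingers point forward-down, phi from vertical, closing in box xz plane
    z=sin(phi)*bx-cos(phi)*ez; y=s*(cos(phi)*bx+sin(phi)*ez); return np.stack([np.cross(y,z),y,z],1)
def bar(bar0,th):    # bar axis at lid angle th
    h=bar0+229*bx-8*ez; return h+(-229*cos(th)+8*sin(th))*bx+(229*sin(th)+8*cos(th))*ez
E
python3 - <<'E'
from h import *
st=read_state(); print(st["time"],np.round(st["tool_rot"],2).tolist(),grip_point_offset)
f=lambda q: None if q is None else np.round(q,2).tolist()
for s in(1,-1):
    print(s,f(inverse_kinematics([619,201,149],down(RY,s))),f(inverse_kinematics([595,-167,65],down(RY,s))))
b=np.array([467.5,215.8,93])
for phi in(30,45,60):
  for s in(1,-1):
    R=tilt(radians(phi),s)
    print(phi,s,[f(inverse_kinematics(bar(b,radians(t))+19*R[:,2]-k*R[:,2],R)) for t,k in((0,90),(0,0),(30,0),(60,0))])
E
```

```text
0.1 [[-0.95, 0.3, -0.0], [0.3, 0.95, -0.0], [-0.0, -0.0, -1.0]] -18.700000000000003
1 [-0.61, 0.68, 0.32, 1.61, -0.26, 0.89, -0.0] [-0.05, 0.76, 0.35, 1.75, -0.37, 0.7, 0.69]
-1 [0.29, 1.0, -1.28, 1.56, 0.98, 1.33, 2.23] [-0.48, 1.17, 1.22, 1.77, -1.22, 1.17, -1.8]
30 1 [[-1.37, 0.41, 0.61, 2.39, 1.15, 0.2, -2.04], [0.13, 0.96, -1.28, 2.29, 1.71, 1.28, -2.27], [-1.21, 0.4, 0.63, 2.23, 0.58, 0.23, -1.31], [-1.0, 0.34, 0.52, 1.98, 0.31, 0.45, -0.89]]
30 -1 [[-0.92, 0.34, 0.04, 2.37, 1.3, 0.43, 0.95], [-0.95, 0.58, 0.21, 2.34, 1.93, 0.31, 0.35], [-0.72, 0.33, 0.0, 2.21, 1.05, 0.43, 1.39], [-0.53, 0.31, -0.08, 1.96, 0.69, 0.57, 1.91]]
45 1 [None, None, [0.11, 0.71, -1.27, 2.31, 1.72, 1.29, -2.31], [-1.28, 0.4, 0.77, 2.16, 1.26, 0.23, -1.92]]
45 -1 [None, None, [-0.94, 0.39, 0.11, 2.36, 1.76, 0.58, 0.55], [-0.75, 0.3, 0.08, 2.14, 1.41, 0.5, 1.13]]
60 1 [None, None, None, [0.18, 0.7, -1.27, 2.24, 1.94, 1.4, -2.25]]
60 -1 [None, None, None, [-0.89, 0.38, 0.15, 2.28, 1.97, 0.74, 0.49]]
```

Run:
```python
from h import *
R=down(RY,1)
movep([618.7,201,255],R)
movel([618.7,201,149],max_speed=120,guard=15)
clamp(); s=read_state(); print(s["time"],s["finger_gap"],s["gripper_force"],np.round(s["eef_pos"],1))
movel([618.7,201,240],max_speed=120)
movep([595.2,-167,210],R)
s=read_state(); print(s["time"],s["finger_gap"],np.round(s["eef_pos"],1),np.round(s["qpos"],2))
for n in("top","scene"):
    c=camera(n); cv2.imwrite(f"pics/{n}1.png",c["image"]); np.savez(f"pics/{n}1.npz",w=cloud(c),im=c["image"])
a=cv2.imread("pics/scene1.png")[110:310,190:400]; b=cv2.imread("pics/top1.png")[130:230,340:445]
cv2.imwrite("pics/m1.png",np.hstack([cv2.resize(a,(400,380)),cv2.resize(b,(399,380))]))
```

```text
3.7917 29.361246795075527 58.836694713681936 [618.9 201.1 149.2]
6.0833 29.57583278791216 [ 595.8 -165.4  209.9] [-0.09  0.56  0.39  1.66 -0.25  0.97  0.59]
```

View pics/m1.png

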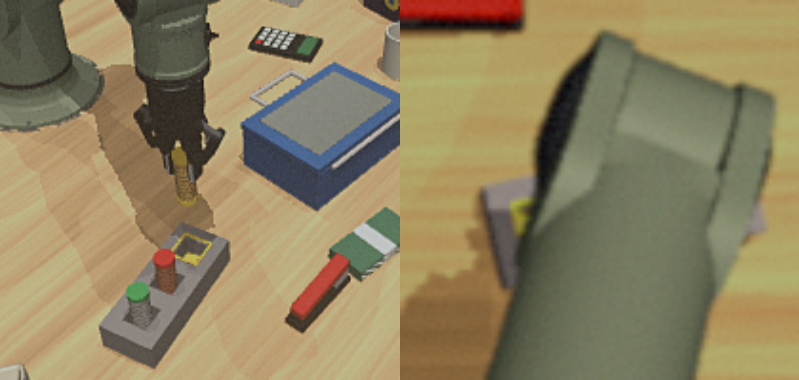

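The left half (scene crop) shows the tube held above the yellow-rimmed well and looking upright; in the top view the arm hides it. I'll compare tube and well numerically in the scene depth.

Run:
```python
from h import *
from scipy.optimize import least_squares
s=read_state(); print(np.round(s["eef_pos"],1),np.round(np.array(s["tool_rot"])[:,2],3))
d=np.load("pics/scene1.npz"); w=d["w"]; Z=w[...,2]; hsv=cv2.cvtColor(d["im"],cv2.COLOR_BGR2HSV).astype(int)
v,u=np.mgrid[0:400,0:640]; B=(u>190)&(u<400)&(v>110)&(v<310)
brass=(hsv[...,1]>110)&(abs(hsv[...,0]-24)<9)
m=B&brass&(Z>110)&(Z<215)&(np.hypot(w[...,0]-595,w[...,1]+167)<40)
def cyl(p,zr):
    f=lambda q:np.hypot(p[:,0]-q[0]-q[2]*(p[:,2]-zr),p[:,1]-q[1]-q[3]*(p[:,2]-zr))-16
    r=least_squares(f,[*np.median(p[:,:2],0)+[-8,8],0,0],loss="soft_l1"); return r.x.round(3),np.abs(f(r.x)).mean().round(2)
p=w[m]; print(len(p),p.min(0).round(),p.max(0).round(),cyl(p,150))
for n,x,y in(("red",608.5,-235.5),("green",621.7,-304)):
    q=w[B&(Z>58)&(Z<98)&(np.hypot(w[...,0]-x,w[...,1]-y)<30)]; print(n,cyl(q,80))
q=w[B&(Z>47)&(Z<54)&(np.hypot(w[...,0]-609,w[...,1]+236)<140)]
print("rack",cv2.minAreaRect(q[:,:2].astype(np.float32)))
q=w[B&(hsv[...,1]>150)&(abs(hsv[...,0]-29)<6)&(Z>46)&(Z<56)&(w[...,1]<-130)&(w[...,1]>-205)]
print("rim",len(q),cv2.minAreaRect(q[:,:2].astype(np.float32)))
```

```text
[ 595.8 -165.4  209.9] [ 0.  0. -1.]
132 [ 582. -184.  160.] [ 613. -157.  214.] (array([ 5.96218e+02, -1.65759e+02, -9.00000e-03,  1.20000e-02]), np.float64(0.92))
red (array([ 6.09695e+02, -2.37931e+02,  1.20000e-02, -5.00000e-03]), np.float64(0.87))
green (array([ 6.22781e+02, -3.06582e+02, -1.00000e-03, -1.00000e-02]), np.float64(0.8))
rack ((610.4424438476562, -238.93032836914062), (91.69306182861328, 232.16783142089844), 11.242586135864258)
rim 30 ((597.050537109375, -168.581787109375), (49.94478988647461, 51.491676330566406), 3.452592134475708)
```

Run:
```python
from h import *
T=np.array([596.1,-169.0])
movel([*T,110],max_speed=100); wait(0.3)
e=read_state()["eef_pos"]; print(np.round(e,1)); 
cmd=T+(T-np.array(e)[:2])
movel([*cmd,100],max_speed=50)
g=movel([*cmd,62.5],max_speed=30,guard=6)
s=read_state(); print(g,s["time"],np.round(s["eef_pos"],1),np.round(s["ft_force"],1))
c=camera("scene"); cv2.imwrite("pics/s2.png",cv2.resize(c["image"][130:310,190:390],(800,600)))
```

```text
[ 596.2 -169.   110.3]
True 9.0833 [ 596.2 -169.1   64.2] [0.6 0.8 7.2]
```

View pics/s2.png

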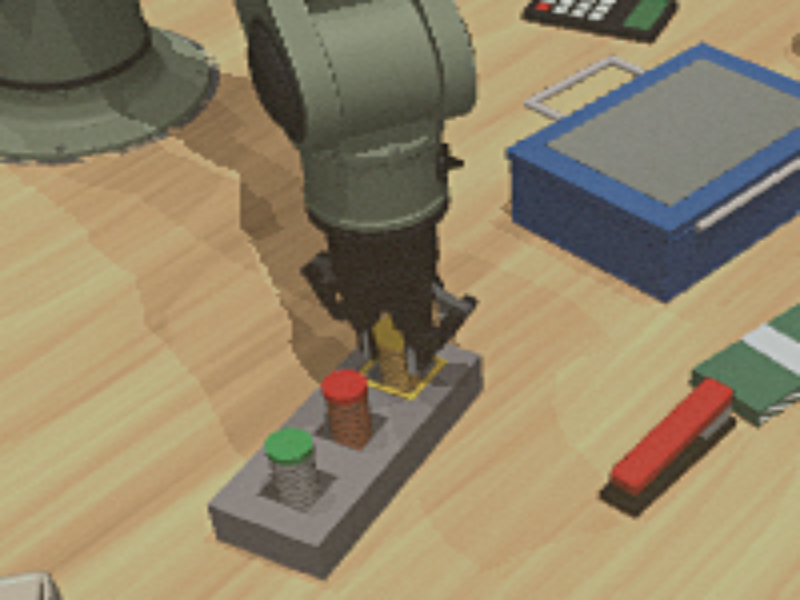

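The tube went into the yellow-rimmed well and made contact at TCP z 64.2, against an expected 63.2. I'll release, retreat, and measure the tube and the bar.

Run:
```python
from h import *
open_gripper(); e=np.array(read_state()["eef_pos"])
movel([e[0],e[1],200],max_speed=120)
P0=np.array([467.5,215.8,93]); by=np.cross(ez,bx)
movep(P0+np.array([-20,-60,220]),tilt(radians(30),-1)) if 0 else None
s=read_state(); print(s["time"])
v,u=np.mgrid[0:400,0:640]
for n in("scene","top"):
    c=camera(n); w=cloud(c); Z=w[...,2]; cv2.imwrite(f"pics/{n}3.png",c["image"])
    hsv=cv2.cvtColor(c["image"],cv2.COLOR_BGR2HSV)
    # lid + bar in box frame about P0
    r=w-P0; X=r@bx; Y=r@by
    m=(abs(X)<14)&(abs(Y)<40)&(abs(r[...,2])<9)
    p=w[m]; A=np.polyfit(Y[m],X[m],1); print(n,"bar n",m.sum(),"X med",np.median(X[m]).round(1),"slope",A[0].round(3),"z max/med",np.median(p[:,2]).round(1))
    m=(abs(X)<60)&(abs(Y)<75)&(abs(r[...,2])<9)&(X<30); print("  bar Y range",np.percentile(Y[m],[1,99]).round(1))
    L=(abs(Z-101)<5)&(X>35)&(X<245)&(abs(Y)<150); print("  lid X",np.percentile(X[L],[.5,99.5]).round(1),"Y",np.percentile(Y[L],[.5,99.5]).round(1))
    t=(np.hypot(w[...,0]-596,w[...,1]+169)<25)&(Z>100)&(Z<112); print("  tube top",t.sum(),np.median(w[t],0).round(1) if t.any() else None)
```

```text
11.0083
scene bar n 44 X med 2.3 slope 0.016 z max/med 93.4
  bar Y range [-62.5  57.8]
  lid X [ 44.9 228.6] Y [-135.2  127.6]
  tube top 80 [ 598.8 -170.1  104.2]
top bar n 81 X med -2.6 slope -0.007 z max/med 94.8
  bar Y range [-58.4  59.3]
  lid X [ 42.8 224.8] Y [-130.1  130.2]
  tube top 0 None
```

```bash
cat >> h.py <<'E'
B0=np.array([467.5,215.8,93])+0.5*bx-2*np.cross(ez,bx); R30=tilt(radians(30),-1)
def tcp(th,k=0,R=R30): return bar(B0,th)+(18.7-k)*R[:,2]
E
python3 - <<'E'
from h import *
f=lambda q: None if q is None else np.round(q,2).tolist()
for k in(130,90,60,0): print(k,tcp(0,k).round(),f(inverse_kinematics(tcp(0,k),R30)))
try:
    movep(tcp(0,90),R30)
except PlanningError as e: print(e)
s=read_state(); print(s["time"],np.round(s["eef_pos"],1),f(s["qpos"]))
for a in(0,15,30,45,60): print(a,f(inverse_kinematics(tcp(radians(a)),R30)))
c=camera("scene"); cv2.imwrite("pics/s4.png",cv2.resize(c["image"][60:240,200:440],(800,600)))
E
```

```text
130 [412. 219. 189.] [-1.11, 0.24, 0.21, 2.38, 1.06, 0.45, 1.17]
90 [432. 217. 155.] [-1.17, 0.36, 0.36, 2.39, 1.26, 0.31, 0.99]
60 [447. 216. 129.] [-1.26, 0.48, 0.53, 2.39, 1.54, 0.18, 0.71]
0 [477. 213.  77.] [-0.11, 0.7, -0.86, 2.3, 1.69, 0.9, 0.76]
12.7083 [433.1 216.8 155. ] [-1.17, 0.36, 0.36, 2.39, 1.25, 0.31, 0.99]
0 [-0.94, 0.58, 0.21, 2.34, 1.94, 0.31, 0.34]
15 [-1.09, 0.46, 0.41, 2.31, 1.36, 0.21, 0.97]
30 [-0.98, 0.35, 0.32, 2.22, 0.9, 0.33, 1.52]
45 [-0.89, 0.3, 0.29, 2.11, 0.66, 0.42, 1.85]
60 [-0.76, 0.31, 0.22, 1.97, 0.53, 0.5, 2.05]
```

View pics/s4.png

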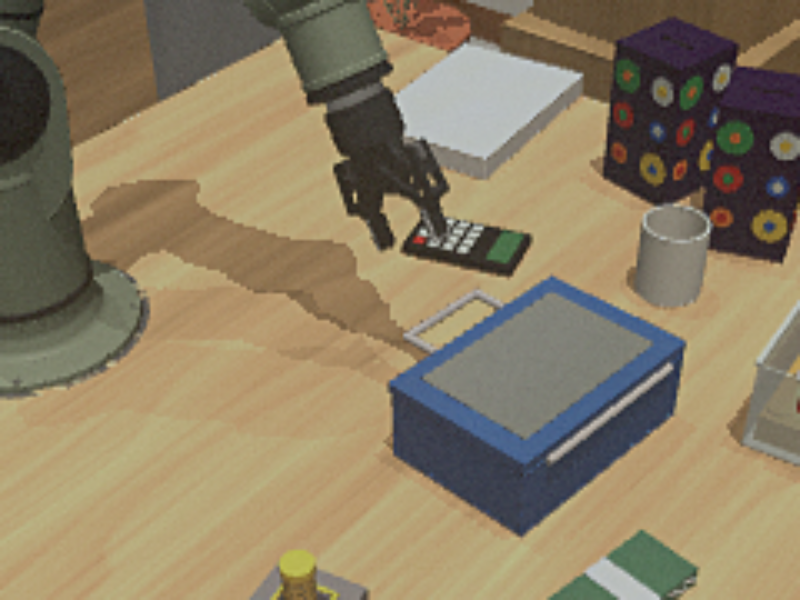

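The gripper is tilted, open, and in line above and in front of the bar (crop pixels 480,300). The tube stands in the well at (298,570). Next I'll descend onto the bar.

Run:
```python
from h import *
f=lambda q: None if q is None else np.round(q,2).tolist()
try: g=movel(tcp(0,1),max_speed=60,guard=8); print("guard",g)
except PlanningError as e: print("PE",e)
s=read_state(); print(s["time"],np.round(s["eef_pos"],1),tcp(0,1).round(1),f(s["qpos"]),np.round(s["ft_force"],1))
for a in(0,10,20,30,45,60): print(a,f(inverse_kinematics(tcp(radians(a)),R30)))
```

```text
guard False
14.3917 [476.5 213.   77.9] [476.6 212.9  77.7] [-0.94, 0.58, 0.2, 2.34, 1.93, 0.31, 0.36] [ 0.3 -0.1 -0.5]
0 [-0.94, 0.58, 0.2, 2.34, 1.94, 0.31, 0.35]
10 [-1.1, 0.51, 0.43, 2.33, 1.65, 0.19, 0.66]
20 [-0.38, 0.41, -0.45, 2.25, 1.36, 0.58, 1.06]
30 [-1.13, 0.38, 0.52, 2.23, 0.73, 0.26, 1.69]
45 [-0.91, 0.31, 0.31, 2.11, 0.65, 0.42, 1.86]
60 [-0.48, 0.31, -0.13, 1.96, 0.71, 0.58, 1.9]
```

Run:
```python
from h import *
clamp(); wait(0.2)
s=read_state(); print(s["time"],s["finger_gap"],s["gripper_force"],np.round(s["eef_pos"],2),np.round(s["ft_force"],1))
c=camera("scene"); cv2.imwrite("pics/s5.png",cv2.resize(c["image"][110:200,290:410],(800,600)))
```

```text
15.2917 7.672991937035483 58.57324540615082 [474.2  213.14  76.49] [-15.4   0.9  -0.5]
```

View pics/s5.png

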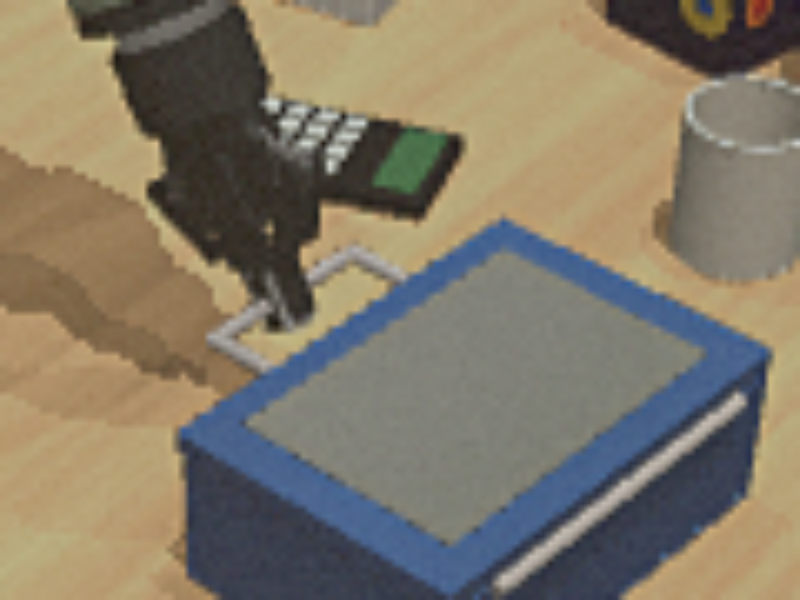

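The fingers pinch the bar at about crop (290,305), with a gap of 7.7 mm. The bar turned out to be about 3 mm nearer than I assumed, so I'll correct that and swing it along the arc.

```bash
cat >> h.py <<'E'
B1=B0-3.1*bx
def tcp1(th): return bar(B1,th)+19.2*R30[:,2]
def ang():
    s=read_state(); b=np.array(s["eef_pos"])-19.2*np.array(s["tool_rot"])[:,2]-(B1+229*bx-8*ez)
    return np.degrees(np.arctan2(b[2],-b@bx)-np.arctan2(8,229)),np.hypot(b@bx,b[2])
E
python3 - <<'E'
from h import *
for a in np.arange(7.5,60.1,7.5):
    try: movel(tcp1(radians(a)),max_speed=45)
    except PlanningError as e: print(a,"PE",e); break
    s=read_state(); print(a,round(s["time"],1),np.round(ang(),1),np.round(s["ft_force"],1),round(s["finger_gap"],1),np.round(s["qpos"],2))
    if np.linalg.norm(s["ft_force"])>35: break
c=camera("scene"); cv2.imwrite("pics/s6.png",cv2.resize(c["image"][60:240,200:440],(800,600)))
E
```

```text
7.5 16.1 [  7.4 229.7] [-5.4 -0.1 -1.9] 7.6 [-1.06  0.52  0.35  2.34  1.75  0.22  0.55]
15.0 16.9 [ 14.7 230.3] [-14.8   1.7   0.9] 8.1 [-1.13  0.47  0.46  2.32  1.37  0.18  0.96]
22.5 17.8 [ 22.2 230.2] [-20.9   1.    8.2] 7.4 [-1.04  0.4   0.37  2.28  1.09  0.27  1.29]
30.0 18.6 [ 29.8 229.8] [-18.    1.3   9.4] 8.0 [-0.95  0.34  0.28  2.23  0.93  0.34  1.49]
37.5 19.4 [ 37.2 230. ] [-27.2   0.9  16.8] 7.9 [-0.87  0.31  0.22  2.17  0.82  0.4   1.64]
45.0 20.2 [ 44.9 229.5] [-15.4   0.8  12. ] 7.9 [-0.8   0.29  0.18  2.11  0.73  0.45  1.78]
52.5 21.0 [ 52.4 229.1] [-4.4  0.3  3.3] 7.9 [-0.74  0.29  0.14  2.04  0.66  0.49  1.89]
60.0 21.8 [ 59.9 228.7] [  4.3   0.5 -11.2] 7.4 [-0.69  0.31  0.12  1.97  0.59  0.52  2.  ]
```

View pics/s6.png

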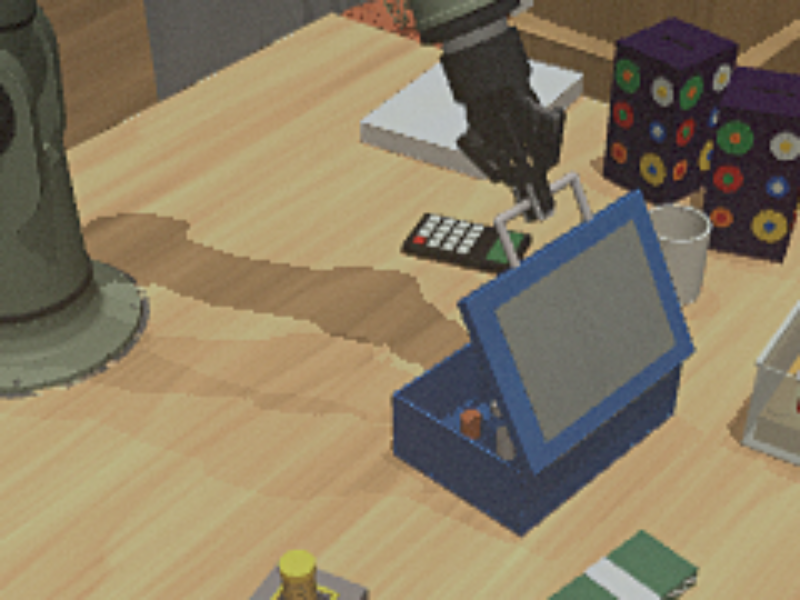

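The lid is up, with the bar still pinched at about (540,200). I'll settle, measure the lid plane's angle from depth, and confirm the tube.

Run:
```python
from h import *
wait(1.0); s=read_state(); print(s["time"],np.round(ang(),2),np.round(s["ft_force"],1),s["gripper_force"],np.abs(s["qvel"]).max())
by=np.cross(ez,bx); h=B1+229*bx-8*ez
for n in("scene","top"):
    w=cloud(camera(n)); r=w-h; X=r@bx; Y=r@by; Z=r[...,2]
    t=radians(60); along=-X*cos(t)+Z*sin(t); nor=X*sin(t)+Z*cos(t)
    m=(along>30)&(along<170)&(abs(Y)<110)&(abs(nor-14)<12)
    if m.sum()>50:
        q=nor[m]; k=abs(q-np.median(q))<5; A=np.polyfit(along[m][k],q[k],1); print(n,m.sum(),"lid deg",(60+np.degrees(np.arctan(A[0]))).round(2),A.round(3))
    k=(np.hypot(w[...,0]-596,w[...,1]+169)<25)&(w[...,2]>98)&(w[...,2]<114); print(n,"tube",k.sum(),np.median(w[k],0).round(1))
```

```text
22.8917 [ 59.86 228.76] [  5.3   1.  -14.3] 62.53487706184387 0.0014226170855707188
scene 2070 lid deg 59.55 [-8.0000e-03  1.7291e+01]
scene tube 84 [ 598.6 -171.1  103.7]
top 1371 lid deg 59.5 [-9.0000e-03  1.6699e+01]
top tube 76 [ 596.2 -166.   105. ]
```

Run:
```python
from h import *
movel(tcp1(radians(60.4)),max_speed=10); wait(0.8); s=read_state(); print(np.round(ang(),2),np.round(s["ft_force"],1),s["finger_gap"])
print(finish_job())
```

```text
[ 60.32 228.79] [  6.2   0.4 -16.4] 7.592738847312946
the job is handed in; nothing more can be done
None
```

The job is handed in: the tube stands released in the yellow-rimmed well, and the fingers are holding the lid still at about 60° (60.3° from the arm's pose; the cameras had read about 59.5° just before a final 0.4° nudge).

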